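# Scan a carton of buttons and close the layer on the pallet slab

### The arm

A 7-joint arm with a two-finger parallel gripper is mounted at the origin on the work surface. World frame = base frame: x ahead of the robot, y to its left, z up, the work surface at z = 0. Lengths are in m, angles in rad, forces in N, time in s.
With the tool pointing down it reaches from about 0.4 to 0.85 m from the base axis. Payload 4.5 kg.
Tool frame: the origin (TCP) lies at the very end of the fingers, on their centre line; the grasp point (between the pads) lies 19 mm behind it; z points along the fingers, y is the line along which they close (so a half turn about z gives the same grasp; the last joint's range is limited). The gripper opens to 88 mm and grips with 3 to 60 N. Pads are 18 mm wide; open, the fingers measure 123 mm over their backs; the gripper's body (75 mm by 187 mm) begins 45 mm behind the grasp point.
Start: joints at [-1.273, 0.689, -0.195, 1.565, 0.157, 0.902, -0.215], TCP at [0.163, 0.603, 0.239] pointing down, gripper open.
Joint ranges: [-3.01, 3.01], [-0.46, 2.08], [-1.47, 1.51], [0.13, 2.56], [-1, 4.14], [0.04, 2.09], [-2.66, 2.66]. Speed limits (rad/s): [2.57, 2.57, 3.14, 3.14, 3.14, 3.14, 3.14].

### API

Orientations are given as a unit quaternion [x, y, z, w].
In Python, from plant import r gives the robot as it stands. The module is installed in compiled form; this text tells all that it offers.
- The arm moves only by the shell command python3 -m pendant 'ROWS' [FORCE]. ROWS is JSON, one flat list of numbers, 7 for each row, row after row: the opening, from 0 (shut) to 1 (fully open), then the shift along the tool's x, y, z scaled (see below), then the turn, a rotation vector about the tool's x, y, z scaled (see below). A call has 1 to 12 rows; each row is the pose to reach, as a shift and turn from the pose commanded when the call began, along the tool's axes at that moment; what a row does not reach only later rows make up. The controller multiplies each number of a shift by 0.15 m and each number of a turn by pi/2 rad. A row lasts 1/10 s, in which the tool goes at most 50 mm and 8.59 degrees, less where a joint would pass 70% of its speed; a pose out of reach is approached as far as the arm can. A call with a number of a shift or a turn outside -1 to 1 is refused whole. A call with a gripper value outside its range is refused whole. The fingers move at their own pace and stop on an object; FORCE is the grip in N (left out, the last holds). Time passes only in rows, so rows that repeat a pose let the fingers close. It gives the time, the measured TCP pose, the force, the opening and the grip force at its end, in the units of the state.
- r.get_state(): the state, without advancing time (a new reading comes with each control period).
- r.snapshot(name): name is "side" or "top"; returns a dict with "img" (480x640x3 uint8, red, green, blue), "mtx" (3x3 intrinsics, pixels), "k1" (the pictures are not rectified: a ray, as slopes to the right and down, at radius r is drawn at 1 + k1 r^2 times it, then the intrinsics apply), "cam_to_world" (4x4, takes a point from camera to world coordinates). Camera axes: x right, y up, looking along -z (the intrinsics and any distortion apply to the point x, -y, -z); pixel columns grow to the right and rows downward; lengths in m; the calibration is good to about 2 mm. A picture is of the moment at which its call begins. There is no depth.
- r.finish_job(): hands the job in; it is judged then, once.
The state is a dict: "clock": time; "q": joint angles; "qd": joint speeds; "joint_torque": joint torques, N m; "tool_pos": TCP position; "eef_rot": TCP orientation; "contact_force": force on the tool from outside, world axes, zero at the start; "moment": the same for the moment, N m; "opening": opening from 0.0 (shut) to 1.0 (fully open); "finger_force": force on a finger pad.
Only numpy, scipy, OpenCV 4.12 (cv2) and the standard library are available. Lean on these libraries where they do the work, as an engineer would, in place of code of your own. Each camera call takes 0.05 s, during which the arm holds its last target. There are 200 camera calls.

### The job

Stand the carton with the barcode labels squarely inside the yellow outline of the scanning pad and let go of it; then squeeze the scanner's orange trigger fully in towards its leaning grip and let it spring back, with the carton still standing on the pad. Then complete the interlocking layer on the pallet slab: lay the scanned carton and the plain red-lidded carton flat and square in the two empty outlined places (either one in either place), leaving the two white cartons already there in their places, and do not upset the ribbon spool or the jar.

Things in the scene. Friction and masses are not known exactly. Their poses are not given: they have to be found in the camera images.
- scan_carton: loose white carton with a red lid, 100 (x) x 64 (y) x 55 (z) mm, about 0.2 kg, with a barcode label on the lid at both ends. A red upright carry fin stands on the middle of the lid: 44 mm along x, 10 mm thick in y, from 55 to 81 mm above the underside. It is picked up by the fin. Origin: centre of the underside, z up
- plain_carton: loose white carton with a red lid and no label, otherwise the same sizes, fin and origin as scan_carton
- laid_1: white carton with a white lid, same sizes, fin and origin, already lying on the slab: stays there
- laid_2: second white carton with a white lid, same sizes, fin and origin, already lying on the slab crosswise to the first: stays there
- slab: fixed plywood pallet slab 200 x 200 x 20 mm, origin at the centre of its underside. Blue outlines on it mark the pinwheel of four cartons, 170 mm square over all with 6 mm between cartons; two places are empty
- slot_a (a point): centre of one empty place, on the slab's top face; its x axis is the direction of the carton's 100 mm length, either way round
- slot_b (a point): centre of the other empty place, crosswise to slot_a, on the slab's top face; its x axis is the direction of the carton's 100 mm length, either way round
- station: fixed scanner station: grey base plate 360 (x) x 140 (y) x 12 mm, origin on the table 10 mm from the plate's middle. Scanning pad at its -x (robot) end; at its +x end a post 202 mm tall (x = 172 mm) holds a hand scanner upside down: its grey head (x 40 to 160, height 115 to 220 mm, 62 wide) aims down at the pad, its pistol grip stands up from the head, leaning 35 degrees towards -x
- grip_end (a point): middle of the top end of the scanner's leaning pistol grip; the grip is 95 mm long, 30 mm front to back and 28 mm wide (end cap 34 x 32 mm)
- pad (a point): centre of the black scanning pad with its yellow outline (112 mm along x, 76 mm along y), on the base plate's top face 12 mm above the table; x is the direction of the carton's 100 mm length, either way round
- squeeze (a point): where to squeeze: midway between the grip's back face and the squeezed trigger's front, 54 mm up the grip from the head, 41 mm below its end. z points up along the leaning grip, -x to the trigger, y sideways. From here the back face lies 18 mm to +x; the trigger's front 18 mm to -x when squeezed, about 28 mm when released (its free end 32 mm)
- trigger (a joint): orange sprung trigger on the -x (front) side of the grip, 50 mm long and 20 mm wide, hinged near the head (36 mm below point squeeze), free end up: 0 rad released, 0.30 rad fully squeezed. About 4 N at the squeeze height starts it, about 8 N holds it fully in
- spool: loose green ribbon spool lying flat, 90 mm diameter, 38 mm high, bystander; origin at the centre of its underside
- jar: loose clear button jar with a yellow cap, 56 mm diameter, 85 mm high, bystander; origin at the centre of its underside
Not all that is in view belongs to the job. Leave any purple or turquoise look-alike of the plain_carton alone.

How it is judged:
By the outcome, as a careful person would: the job done as asked, in the order asked, and still so for the second after the job is handed in, with the robot touching nothing.
It also fails if it takes over 72 s, if anything falls off the work surface, if the arm or the gripper's body presses on something with over 40 N, if the wrist force passes 120 N, or if a joint passes its speed limit or range.

## Working session

There is one attempt and no reset: what is moved stays moved. The work goes in short steps, Python scripts to look and compute and a shell command to move; the robot and the scene stay as the last step left them, time stands still between calls to the robot, and variables do not carry over. Pictures are saved under pics/ and viewed, at most 12 in all, crops included, and the job is handed in when it is done.

```bash
mkdir -p pics; cat > h.py <<'E'
import numpy as np,cv2
from plant import r
from scipy.spatial.transform import Rotation as R
def snap(n,f=None):
    s=r.snapshot(n)
    if f: cv2.imwrite('pics/'+f,s['img'][:,:,::-1])
    return s
def ray(s,uv):
    K=np.array(s['mtx'],float);M=np.array(s['cam_to_world'],float)
    p=np.linalg.inv(K)@[uv[0],uv[1],1];d=p[:2]
    x=d.copy()
    for _ in range(20): x=d/(1+s['k1']*(x@x))
    v=M[:3,:3]@np.array([x[0],-x[1],-1]);return M[:3,3],v/np.linalg.norm(v)
def onz(s,uv,z):
    o,v=ray(s,uv);return o+v*(z-o[2])/v[2]
def proj(s,P):
    K=np.array(s['mtx'],float);M=np.linalg.inv(np.array(s['cam_to_world'],float))
    c=M[:3,:3]@np.array(P)+M[:3,3];x=np.array([c[0],-c[1]])/-c[2]
    x=x*(1+s['k1']*(x@x));return (K@[x[0],x[1],1])[:2]
def tri(s1,u1,s2,u2):
    a,v=ray(s1,u1);b,w=ray(s2,u2)
    t=np.linalg.lstsq(np.c_[v,-w],b-a,rcond=None)[0]
    p,q=a+v*t[0],b+w*t[1];return (p+q)/2,np.linalg.norm(p-q)
E
python3 - <<'E'
from h import *
import pickle
for n in('side','top'):
    s=snap(n,n+'0.png');pickle.dump(s,open(n+'0.pkl','wb'));print(n,s['mtx'],s['k1'],np.round(s['cam_to_world'],3))
st=r.get_state();print(st)
E
```

```text
side [[479.67156514   0.         317.92862324]
 [  0.         479.67156514 241.1214953 ]
 [  0.           0.           1.        ]] -0.13180918951446505 [[ 0.674  0.43  -0.601 -0.241]
 [-0.738  0.369 -0.565 -0.706]
 [-0.021  0.824  0.566  0.865]
 [ 0.     0.     0.     1.   ]]
top [[465.88381121   0.         323.95394494]
 [  0.         465.88381121 242.35432344]
 [  0.           0.           1.        ]] 0.03597397772096095 [[-0.013  0.994 -0.106  0.416]
 [-1.    -0.013 -0.007 -0.014]
 [-0.008  0.106  0.994  1.211]
 [ 0.     0.     0.     1.   ]]
{'clock': 0.1, 'q': array([-1.27322266,  0.68988699, -0.19451738,  1.56618729,  0.15729289,
        0.9025214 , -0.21512558]), 'qd': array([-0.00058113, -0.00051931,  0.00109625, -0.00272774,  0.00072754,
        0.00033633,  0.00066678]), 'joint_torque': array([-3.69987683e-03, -5.28502357e+01, -1.27116513e+00, -1.53839761e+01,
       -5.24127809e-02,  1.97875997e-03,  3.04636717e-05]), 'tool_pos': array([0.16285287, 0.60284346, 0.23801241]), 'eef_rot': array([ 1.31486067e-01,  9.91317690e-01, -8.05310827e-04, -4.81570699e-05]), 'contact_force': array([ 0.51207871,  0.07746826, -0.10436399]), 'moment': array([-0.0177671 ,  0.02522357,  0.03002471]), 'finger_force': 0.0, 'opening': 0.9984074508478425}
```

View pics/side0.png

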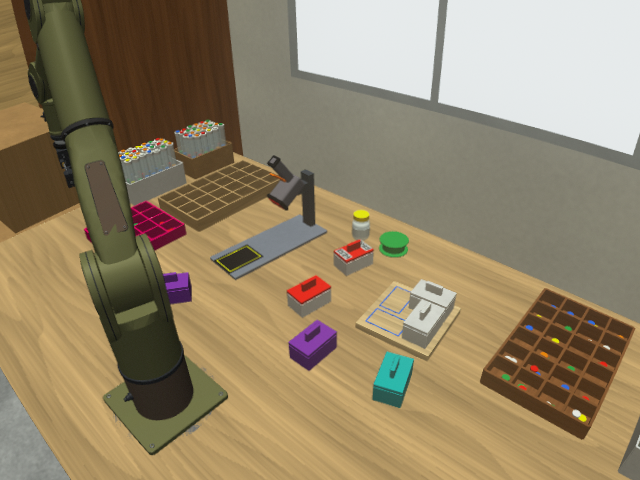

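View pics/top0.png

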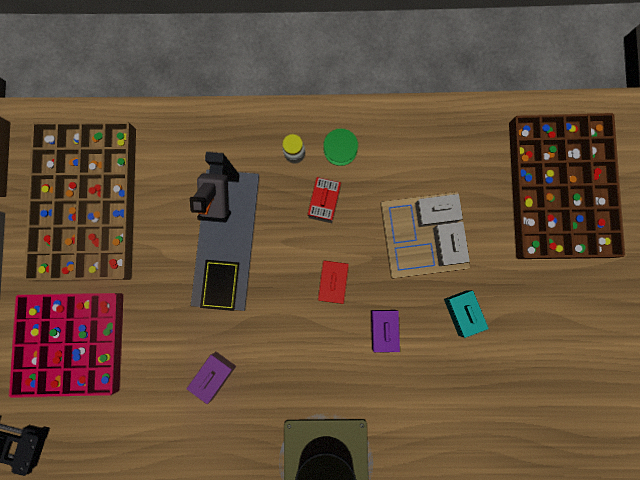

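Side view: scan carton (353,255), plain (309,294), slab (408,318), pad (237,259), scanner grip end (275,162). Top view: scan (324,199), plain (334,282), pad (220,285), slab (425,235), grip end (198,206), spool (341,147), jar (292,147).

```bash
cat > m.py <<'E'
from h import *
def mask(s,h0,h1,smin,vmin,roi):
    hsv=cv2.cvtColor(s['img'],cv2.COLOR_RGB2HSV);H,S,V=[hsv[:,:,i].astype(int) for i in range(3)]
    m=((H>=h0)&(H<=h1)) if h0<=h1 else ((H>=h0)|(H<=h1))
    m&=(S>smin)&(V>vmin);o=np.zeros_like(m);x0,y0,x1,y1=roi;o[y0:y1,x0:x1]=m[y0:y1,x0:x1]
    return o.astype(np.uint8)
def hull(m,k=0):
    if k: m=cv2.morphologyEx(m,cv2.MORPH_CLOSE,np.ones((k,k)))
    n,l,st,c=cv2.connectedComponentsWithStats(m);i=1+np.argmax(st[1:,4])
    cs=cv2.findContours((l==i).astype(np.uint8),0,1)[0];return cv2.convexHull(np.vstack(cs))[:,0]
def rect(s,pts,z):
    P=np.array([onz(s,p,z)[:2] for p in pts])*1000
    (c,wh,a)=cv2.minAreaRect(P.astype(np.float32));w,h=wh
    if w<h:w,h,a=h,w,a+90
    a=(a+90)%180-90
    return np.array(c)/1000,w,h,a
E
python3 - <<'E'
from m import *
import pickle
t=pickle.load(open('top0.pkl','rb'));s=pickle.load(open('side0.pkl','rb'))
for n,roi,z in(('scan',(295,165,355,230),.055),('plain',(305,250,365,315),.055)):
    print(n,rect(t,hull(mask(t,170,8,120,80,roi),9 if n=='scan' else 3),z))
for n,h0,h1,roi,z in(('pad',20,35,(190,245,250,320),.012),('slot1',100,130,(383,200,420,241),.02),('slot2',100,130,(385,242,440,276),.02),('spool',45,75,(310,120,370,175),.038),('cap',22,35,(275,125,310,160),.085)):
    print(n,rect(t,hull(mask(t,h0,h1,120,60,roi),3),z))
for n,h0,h1,roi,z in(('pad',20,35,(200,235,270,285),.012),('slot1',105,130,(378,284,412,312),.02),('slot2',105,130,(360,306,408,340),.02)):
    print('side',n,rect(s,hull(mask(s,h0,h1,100,60,roi),3),z))
a=s['img'][140:350,180:480,::-1];a=cv2.resize(a,None,fx=2.66,fy=2.66,interpolation=2)
cv2.imwrite('pics/sidecrop.png',a[:600])
b=t['img'][130:320,180:480,::-1];b=cv2.resize(b,None,fx=2.66,fy=2.66,interpolation=2)
cv2.imwrite('pics/topcrop.png',b[:600])
E
```

```text
scan (array([ 0.65103687, -0.00697896]), 99.79462432861328, 64.88822174072266, -13.489288330078125)
plain (array([ 0.4412121 , -0.02695473]), 100.24267578125, 65.20150756835938, -8.454490661621094)
pad (array([0.43528119, 0.26348724]), 119.14016723632812, 78.0187759399414, -5.612945556640625)
slot1 (array([ 0.62872064, -0.20775728]), 63.1778564453125, 28.58854866027832, 71.9149398803711)
slot2 (array([ 0.50454559, -0.24197595]), 82.75189208984375, 58.61400604248047, -83.55700588226318)
spool (array([ 0.78801526, -0.05148857]), 95.31190490722656, 85.32975006103516, -0.924713134765625)
cap (array([0.78370862, 0.07027351]), 49.729312896728516, 48.38927459716797, 89.19182586669922)
side pad (array([0.44176459, 0.26733948]), 118.9856948852539, 81.91473388671875, -4.444526672363281)
side slot1 (array([ 0.57863269, -0.17859853]), 23.52858543395996, 1.5719273090362549, 12.95196533203125)
side slot2 (array([ 0.47937646, -0.23998721]), 42.700870513916016, 2.7051095962524414, -82.62944793701172)
```

View pics/sidecrop.png

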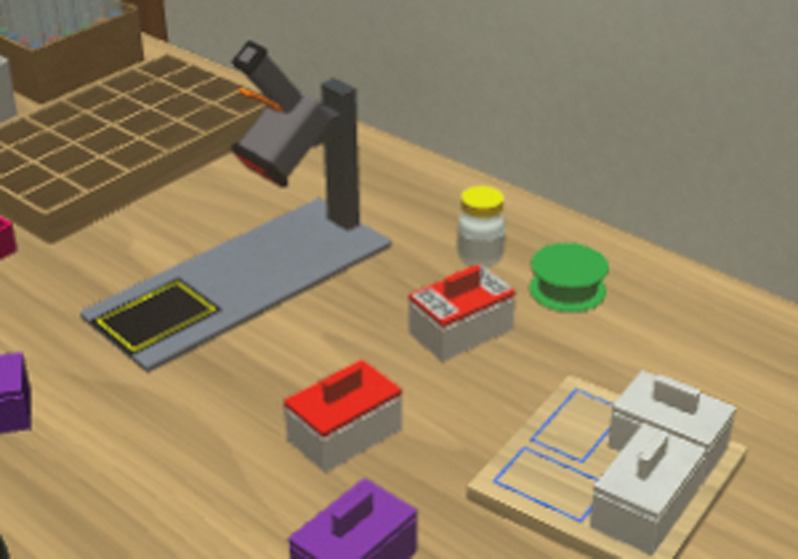

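View pics/topcrop.png

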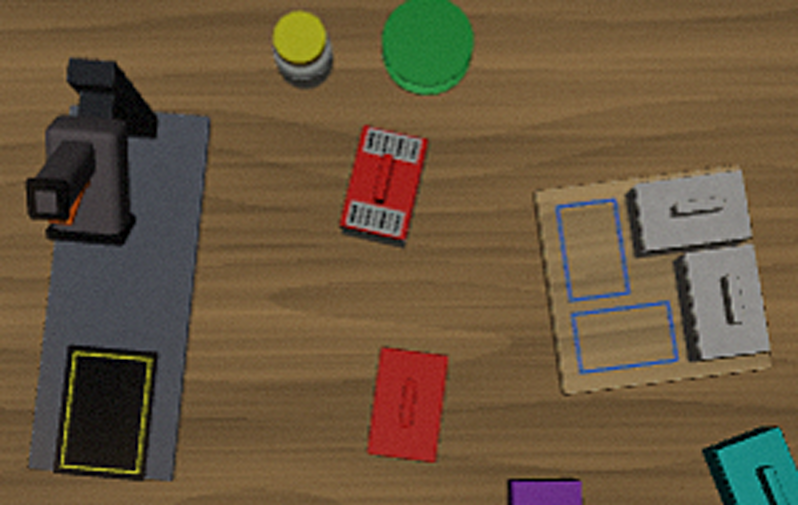

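Crops confirm it: all outlines are visible in the top view, scan carton has its label bars at both ends, and the trigger is orange on the grip's pad side. I'll refine the outlines and triangulate heights.

```bash
cat > meas.py <<'E'
from m import *
import pickle
t=pickle.load(open('top0.pkl','rb'));s=pickle.load(open('side0.pkl','rb'))
def cm(s,f,roi):
    R_,G,B=[s['img'][:,:,i].astype(int) for i in range(3)];m=f(R_,G,B);o=np.zeros(m.shape,np.uint8);x0,y0,x1,y1=roi;o[y0:y1,x0:x1]=m[y0:y1,x0:x1];return o
blue=lambda R,G,B:B>R+12
yel=lambda R,G,B:(np.minimum(R,G)>B+35)
def corners(pts): return cv2.boxPoints(cv2.minAreaRect(pts.astype(np.float32)))
def quad(h):
    for e in np.arange(1,12,.5):
        a=cv2.approxPolyDP(h.reshape(-1,1,2).astype(np.int32),e,True)
        if len(a)==4: return a[:,0].astype(float)
if __name__=='__main__':
    J=(('pad',yel,(197,255,244,315),(205,238,270,282),.012),('slotA',blue,(384,200,420,246),(376,284,413,316),.02),('slotB',blue,(390,240,440,276),(362,306,408,340),.02))
    for n,f,rt,rs,z in J:
        mt,ms=cm(t,f,rt),cm(s,f,rs)
        ht,hs=hull(mt,3),hull(ms,3)
        print(n,'top',rect(t,ht,z),'side',rect(s,hs,z))
        for qs in [quad(hs)]:
            if qs is None: continue
            qt=quad(ht)
            if qt is None: continue
            for p in qs:
                w=onz(s,p,z);k=min(qt,key=lambda q:np.linalg.norm(onz(t,q,z)-w));P,e=tri(s,p,t,k);print('  ',np.round(P*1000,1),round(e*1000,1))
    # red lids
    red=lambda R,G,B:(R>G+70)&(R>B+70)
    for n,roi,rs in(('scan',(295,165,355,230),(325,230,380,265)),('plain',(305,250,365,315),(280,270,335,305))):
        qt=quad(hull(cm(t,red,roi),9));ms=cm(s,red,rs);h=hull(ms,9)
        print(n,rect(t,hull(cm(t,red,roi),9),.055))
        for q in qt:
            p=proj(s,onz(t,q,.055));k=h[np.argmin(np.linalg.norm(h-p,axis=1))];P,e=tri(s,k,t,q);print('  ',np.round(P*1000,1),round(e*1000,1))
E
python3 meas.py
```

```text
pad top (array([0.43424545, 0.26358902]), 121.28868865966797, 78.0187759399414, -5.612945556640625) side (array([0.43764435, 0.27184729]), 262.2696533203125, 188.73696899414062, 53.423377990722656)
slotA top (array([ 0.58890521, -0.20794757]), 95.65252685546875, 60.19993209838867, 6.48422908782959) side (array([ 0.58457135, -0.20598936]), 113.32927703857422, 59.930294036865234, 6.553737163543701)
   [ 632.4 -221.9   33.6] 12.9
   [ 545.7 -241.4   25.2] 2.1
   [ 536.3 -183.1   11.8] 8.9
   [ 631.4 -174.1   23.9] 0.7
slotB top (array([ 0.50358072, -0.236177  ]), 97.11018371582031, 59.86684036254883, -83.58747243881226) side (array([ 0.5294549 , -0.23015945]), 105.87963104248047, 95.67024993896484, 7.355594635009766)
   [ 531.1 -266.8   74.5] 1.8
   [ 481.7 -285.3   24.8] 3.1
   [ 469.1 -192.6   26.1] 0.4
   [ 529.7 -189.    28.1] 14.0
scan (array([ 0.65081506, -0.00715997]), 99.35819244384766, 64.02651977539062, -13.775344848632812)
   [705.1  10.1  55.5] 1.0
   [691.3 -48.2  56.8] 0.1
   [597.6 -24.2  54.9] 0.1
   [611.4  33.   55.1] 1.0
plain (array([ 0.44093884, -0.02617888]), 99.24539947509766, 63.210628509521484, -7.945098876953125)
   [493.2  -3.8  56.7] 2.6
   [484.6 -62.7  52.4] 0.9
   [389.2 -51.6  54. ] 2.3
   [398.8  10.7  52.7] 0.0
```

```bash
python3 - <<'E'
from meas import *
y2=lambda R,G,B:(np.minimum(R,G)>B+50)&(G>0.85*R)
for sm,roi in((t,(197,255,244,314)),(s,(205,238,270,282))):
    m=cm(sm,y2,roi);ys,xs=np.nonzero(m);p=np.c_[xs,ys];print(len(p),rect(sm,p,.012),p.min(0),p.max(0))
    P=np.array([onz(sm,q,.012)[:2] for q in p]);d=P-P.mean(0);print(P.mean(0),np.degrees(0.5*np.arctan2(2*(d[:,0]*d[:,1]).mean(),(d[:,0]**2-d[:,1]**2).mean())))
# plate
g=lambda R,G,B:(abs(R-G)<12)&(B>=R)&(B-R<40)&(R>45)&(R<140)
for sm,roi in((t,(185,165,265,315)),(s,(205,200,330,280))):
    m=cm(sm,g,roi);print('plate',rect(sm,hull(m,3),.012))
a=cv2.resize(t['img'][145:225,180:260,::-1],(400,400),interpolation=2);b=cv2.resize(s['img'][150:230,255:335,::-1],(400,400),interpolation=2)
cv2.imwrite('pics/scanner.png',np.hstack([a,b]))
E
```

```text
208 (array([0.43806366, 0.26352338]), 111.97713470458984, 77.83772277832031, -5.976776123046875) [202 262] [237 307]
[0.43924465 0.26144445] -6.11081244270146
189 (array([0.44156824, 0.26744962]), 117.3746337890625, 81.70816802978516, -4.454551696777344) [216 245] [260 271]
[0.4400284  0.26649466] -0.3913160524628483
plate (array([0.55701276, 0.25052805]), 356.785400390625, 138.57957458496094, -5.7363739013671875)
plate (array([0.55705963, 0.25211684]), 357.8713684082031, 138.39498901367188, -5.9336090087890625)
```

View pics/scanner.png

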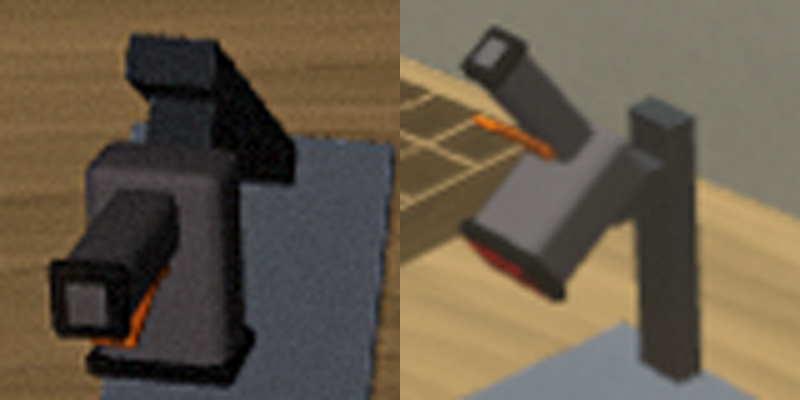

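The scanner crop shows the grip's end face centred at top px (197.4,205.0), side px (273.0,160.4). The trigger runs beneath it on the -x side.

```bash
cat > geo.py <<'E'
from meas import *
yw=np.radians(-5.8);cx=np.array([np.cos(yw),np.sin(yw),0]);cy=np.array([-np.sin(yw),np.cos(yw),0])
O=np.array([.557,.251,0])-0.010*cx
if __name__=='__main__':
    st=r.get_state()
    P,e=tri(t,(197.4,205),s,(273,160.4));d=P-O;print('gripend',P,e,'station',d@cx,d@cy,d[2])
    a=np.radians(35);zl=-np.sin(a)*cx+np.array([0,0,np.cos(a)]);xl=np.cos(a)*cx+np.array([0,0,np.sin(a)])
    q=P-.041*zl-.003*xl;print('squeeze',q,'zl',zl,'xl',xl)
    for x in np.arange(0,.12,.01): 
        pass
    base=P-.095*zl;print('grip base',(base-O)@cx,base[2])
    Rm=R.from_quat(st['eef_rot']).as_matrix();print('tool axes',Rm.round(3))
E
python3 geo.py
```

```text
gripend [0.59361578 0.24698761 0.28407902] 0.00036877635904021956 station 0.04683380911623257 -0.00029159268685153487 0.28407902202301094
squeeze [0.61456715 0.24485945 0.24877306] zl [-0.57064013  0.05796351  0.81915204] xl [ 0.81495857 -0.08278047  0.57357644]
grip base 0.10132357056958195 0.2062595778155567
tool axes [[-0.965  0.261 -0.   ]
 [ 0.261  0.965 -0.002]
 [-0.    -0.002 -1.   ]]
```

```bash
cat > go.py <<'E'
# usage: go.py x y z yaw_deg(world angle of tool y) : shift/turn (scaled) for a downward tool; shift in present tool axes
import sys
from h import *
x,y,z,a=map(float,sys.argv[1:5]);a=np.radians(a)
st=r.get_state();C=R.from_quat(st['eef_rot']);p=st['tool_pos']
def T(sg): 
    Y=sg*np.array([np.cos(a),np.sin(a),0]);Z=np.array([0,0,-1.]);return R.from_matrix(np.c_[np.cross(Y,Z),Y,Z])
best=min((C.inv()*T(g) for g in(1,-1)),key=lambda q:q.magnitude())
if len(sys.argv)>5: best=C.inv()*T(int(sys.argv[5]))
print('shift',(C.inv().apply(np.array([x,y,z])-p)/.15).round(3),'turn',(best.as_rotvec()/(np.pi/2)).round(3),'pos',p.round(4),'t',st['clock'],'q7',st['q'].round(2),'F',st['contact_force'].round(1),'op',round(st['opening'],3),st['finger_force'])
E
python3 -m pendant '[1,-0.74,-0.73,0,0,0,0, 1,-0.74,-0.73,0,0,0,0, 1,-0.74,-0.73,0,0,0,0, 1,-0.74,-0.73,0,0,0,0, 1,-0.74,-0.73,0,0,0,0]'; python3 go.py .40 .20 .238 76.3
```

```text
clock: 0.6
tool_pos: [0.2428, 0.4673, 0.2387]
eef_rot: [0.133, 0.991, -0.0, 0.0]
contact_force: [0.4, 0.4, -0.3]
opening: 1.0
finger_force: 0.0
shift [-1.481 -1.442  0.007] turn [-0.001  0.    -0.018] pos [0.2428 0.4673 0.2387] t 0.6 q7 [-1.04  0.56 -0.21  1.86  0.17  0.74 -0.05] F [ 0.4  0.4 -0.3] op 1.0 0.0
```

```bash
python3 -m pendant '[0.6,-0.74,-0.73,0,0,0,-0.018, 0.6,-0.74,-0.73,0,0,0,-0.018, 0.6,-0.74,-0.73,0,0,0,-0.018, 0.6,-0.74,-0.73,0,0,0,-0.018, 0.6,-0.74,-0.73,0,0,0,-0.018]'>/dev/null
python3 -m pendant '[0.6,-0.74,-0.73,0,0,0,0, 0.6,-0.74,-0.73,0,0,0,0, 0.6,-0.74,-0.73,0,0,0,0, 0.6,-0.74,-0.73,0,0,0,0, 0.6,-0.74,-0.73,0,0,0,0]'; python3 go.py .651 -.007 .14 76.3
```

```text
clock: 1.6
tool_pos: [0.4032, 0.2034, 0.2387]
eef_rot: [0.118, 0.993, 0.001, 0.0]
contact_force: [-0.6, 0.8, -0.5]
opening: 0.6
finger_force: 0.0
shift [-1.934 -0.98   0.656] turn [0.001 0.    0.002] pos [0.4032 0.2034 0.2387] t 1.6 q7 [-0.39  0.48 -0.27  2.07  0.21  0.62  0.54] F [-0.6  0.8 -0.5] op 0.6 0.0
```

```bash
python3 -m pendant '[0.6,-0.97,-0.49,0.2,0,0,0, 0.6,-0.97,-0.49,0.2,0,0,0, 0.6,-0.97,-0.49,0.2,0,0,0, 0.6,-0.97,-0.49,0.2,0,0,0, 0.6,-0.97,-0.49,0.2,0,0,0]'>/dev/null
python3 -m pendant '[0.6,-0.97,-0.49,0.45,0,0,0, 0.6,-0.97,-0.49,0.45,0,0,0, 0.6,-0.97,-0.49,0.45,0,0,0, 0.6,-0.97,-0.49,0.45,0,0,0, 0.6,-0.97,-0.49,0.45,0,0,0, 0.6,-0.97,-0.49,0.45,0,0,0]'; python3 go.py .651 -.007 .058 76.3
```

```text
clock: 2.7
tool_pos: [0.6503, -0.0041, 0.1413]
eef_rot: [0.115, 0.993, 0.002, -0.001]
contact_force: [0.5, 1.6, 0.5]
opening: 0.599
finger_force: 0.0
shift [-0.01  -0.019  0.555] turn [ 0.002 -0.001  0.005] pos [ 0.6503 -0.0041  0.1413] t 2.7 q7 [ 0.08  0.85 -0.27  1.56  0.28  0.77  1.03] F [0.5 1.6 0.5] op 0.599 0.0
```

```bash
python3 -m pendant '[0.5,-0.01,-0.019,0.3,0,0,0.005, 0.4,-0.01,-0.019,0.54,0,0,0.005, 0.4,-0.01,-0.019,0.555,0,0,0.005, 0.4,-0.01,-0.019,0.555,0,0,0.005, 0,-0.01,-0.019,0.555,0,0,0.005, 0,-0.01,-0.019,0.555,0,0,0.005, 0,-0.01,-0.019,0.555,0,0,0.005, 0,-0.01,-0.019,0.555,0,0,0.005, 0,-0.01,-0.019,0.555,0,0,0.005, 0,-0.01,-0.019,0.555,0,0,0.005]' 30; python3 go.py .4385 .2635 .16 84.2
python3 - <<'E'
from m import *
s=snap('side','g1.png');t=snap('top');a=cv2.resize(s['img'][200:300,290:410],(720,600));cv2.imwrite('pics/g1c.png',a[:,:,::-1])
E
```

```text
clock: 3.7
tool_pos: [0.6515, -0.0129, 0.0576]
eef_rot: [0.122, 0.993, -0.0, -0.001]
contact_force: [0.4, -0.0, -1.7]
opening: 0.111
finger_force: 30.0
shift [ 1.824  1.445 -0.682] turn [-0.    -0.001 -0.091] pos [ 0.6515 -0.0129  0.0576] t 3.7 q7 [ 0.07  0.96 -0.23  1.59  0.32  0.62  1.  ] F [ 0.4 -0.  -1.7] op 0.111 29.994720183312893
```

View pics/g1c.png

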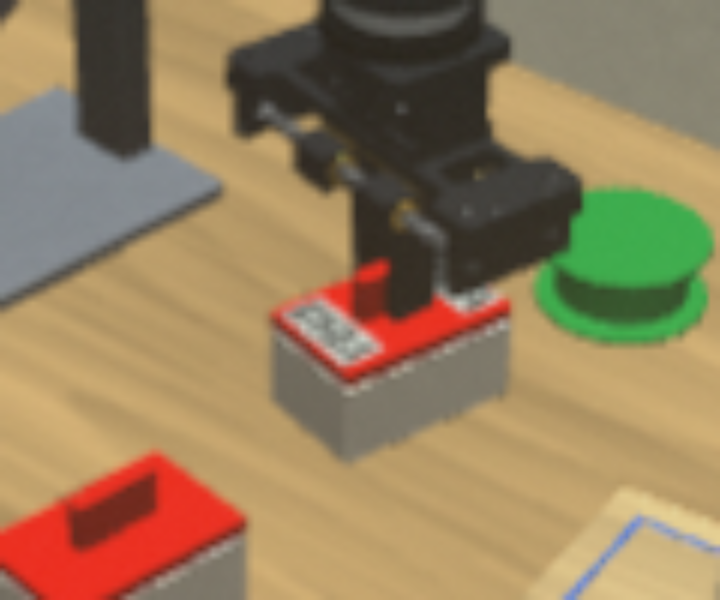

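Grasp good (fin between the pads, lid level). Lifting, then round the scanner to the pad.

```bash
python3 -m pendant '[0,0,0,-0.3,0,0,0, 0,0,0,-0.72,0,0,0, 0,0.2,0.05,-0.72,0,0,0, 0,0.75,0.2,-0.72,0,0,0, 0,0.75,0.2,-0.72,0,0,0, 0,0.75,0.2,-0.72,0,0,0, 0,0.75,0.2,-0.72,0,0,0, 0,0.75,0.2,-0.72,0,0,0]'>/dev/null
python3 -m pendant '[0,0.75,0.45,0,0,0,0, 0,0.75,0.45,0,0,0,0, 0,0.75,0.45,0,0,0,0, 0,0.75,0.45,0,0,0,0, 0,0.75,0.45,0,0,0,0]'>/dev/null
python3 -m pendant '[0,0.32,0.8,0,0,0,-0.09, 0,0.32,0.8,0,0,0,-0.09, 0,0.32,0.8,0,0,0,-0.09, 0,0.32,0.8,0,0,0,-0.09, 0,0.32,0.8,0,0,0,-0.09, 0,0.32,0.8,0,0,0,-0.09, 0,0.32,0.8,0,0,0,-0.09, 0,0.32,0.8,0,0,0,-0.09]'; python3 go.py .440 .263 .073 84.2
```

```text
clock: 5.9
tool_pos: [0.4401, 0.2632, 0.166]
eef_rot: [0.052, 0.999, -0.0, 0.0]
contact_force: [-0.7, 0.4, -2.0]
opening: 0.109
finger_force: 30.0
shift [ 0.001 -0.001  0.62 ] turn [-0.     0.    -0.002] pos [0.4401 0.2632 0.166 ] t 5.9 q7 [-0.49  0.66 -0.22  1.97  0.27  0.54  0.57] F [-0.7  0.4 -2. ] op 0.109 29.99794657342136
```

```bash
python3 -m pendant '[0,0,0,0.3,0,0,0, 0,0,0,0.55,0,0,0, 0,0,0,0.6,0,0,0, 0,0,0,0.62,0,0,0, 0,0,0,0.635,0,0,0, 0,0,0,0.64,0,0,0, 0,0,0,0.642,0,0,0, 0,0,0,0.642,0,0,0, 0,0,0,0.642,0,0,0]'; python3 go.py .440 .263 .073 84.2
```

```text
clock: 6.8
tool_pos: [0.4397, 0.2648, 0.0702]
eef_rot: [0.051, 0.999, 0.0, 0.0]
contact_force: [-0.4, 0.1, -2.0]
opening: 0.111
finger_force: 30.0
shift [-0.003 -0.012 -0.019] turn [ 0.     0.    -0.001] pos [0.4397 0.2648 0.0702] t 6.8 q7 [-0.55  0.83 -0.13  2.03  0.33  0.3   0.51] F [-0.4  0.1 -2. ] op 0.111 29.99779741745442
```

```bash
python3 -m pendant '[0,0,-0.008,0.006,0,0,0, 0,0,-0.008,0.01,0,0,0, 0,0,-0.008,0.014,0,0,0, 0,0,-0.008,0.014,0,0,0]'; python3 -m pendant '[0.2,0,0,0,0,0,0, 0.3,0,0,0,0,0,0, 0.35,0,0,0,0,0,0, 0.35,0,0,0,0,0,0, 0.35,0,0,-0.2,0,0,0, 0.35,0,0,-0.6,0,0,0, 0.35,0,0,-0.9,0,0,0, 0.4,0,0,-0.9,0,0,0]'; python3 - <<'E'
from meas import *
T=snap('top');S=snap('side','p1.png')
red=lambda R,G,B:(R>G+70)&(R>B+70)
print(rect(T,hull(cm(T,red,(190,240,250,320)),9),.067),rect(S,hull(cm(S,red,(200,215,285,280)),9),.067))
y2=lambda R,G,B:(np.minimum(R,G)>B+50)&(G>0.85*R)
a=np.hstack([cv2.resize(T['img'][240:320,180:260],(400,400)),cv2.resize(S['img'][200:280,190:270],(400,400))]);cv2.imwrite('pics/p1.png',a[:,:,::-1])
E
python3 go.py .44 .263 .2 84.2
```

```text
clock: 7.2
tool_pos: [0.4395, 0.2636, 0.0689]
eef_rot: [0.051, 0.999, 0.0, 0.001]
contact_force: [-2.0, -1.1, 11.9]
opening: 0.114
finger_force: 30.0
clock: 8.0
tool_pos: [0.4419, 0.2655, 0.2076]
eef_rot: [0.051, 0.999, 0.003, 0.004]
contact_force: [0.4, 0.4, 0.3]
opening: 0.397
finger_force: 0.0
(array([0.43885373, 0.26410574]), 39.132904052734375, 4.510321617126465, -7.3931427001953125) (array([0.43737137, 0.26527444]), 100.10179138183594, 75.4617919921875, -4.551979064941406)
shift [ 0.    -0.005  0.025] turn [ 0.001  0.002 -0.001] pos [0.4401 0.2638 0.2037] t 8.1 q7 [-0.47  0.6  -0.26  1.94  0.25  0.63  0.58] F [-0.5 -0.1 -0.3] op 0.395 0.0
```

View pics/p1.png

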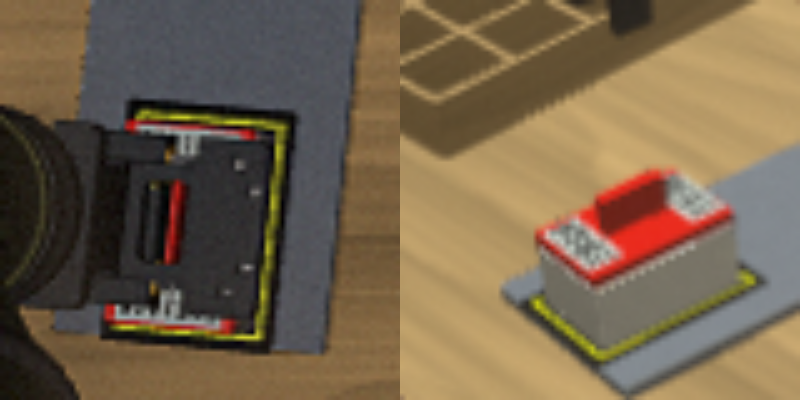

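Carton stands inside the outline (yellow margin visible all round in both views). Now work out the tilted squeeze pose.

```bash
cat > sq.py <<'E'
import sys
from geo import *
P,e=tri(t,(197.4,205),s,(273,160.4));a=np.radians(35)
zl=-np.sin(a)*cx+np.array([0,0,np.cos(a)]);xl=np.cos(a)*cx+np.array([0,0,np.sin(a)])
q=P-.041*zl-.003*xl
st=r.get_state();C=R.from_quat(st['eef_rot']);p=st['tool_pos']
for sg in(-1,1):
    Y=sg*xl;Z=-zl;T=R.from_matrix(np.c_[np.cross(Y,Z),Y,Z]);rv=(C.inv()*T).as_rotvec()/(np.pi/2)
    print(sg,'turn',rv.round(3))
up=float(sys.argv[1])
tg=q+(.004-.019+up)*zl
print('shift',(C.inv().apply(tg-p)/.15).round(3),'target',tg.round(4),'pos',p.round(4),st['q'].round(2),st['contact_force'].round(1),st['opening'],st['finger_force'],st['clock'])
E
python3 sq.py .09
```

```text
-1 turn [ 0.304 -0.303 -0.967]
1 turn [-0.302 -0.304  0.965]
shift [-0.885 -0.005 -0.708] target [0.5718 0.2492 0.3102] pos [0.4401 0.2638 0.2037] [-0.47  0.6  -0.26  1.94  0.25  0.63  0.58] [-0.5 -0.1 -0.3] 0.3948614539477606 0.0 8.1
```

```bash
python3 -m pendant '[0.4,0,0,-0.5,0,0,0, 1,0,0,-0.75,0,0,0, 1,0,0,-0.75,0.304,-0.303,-0.967, 1,0,0,-0.75,0.304,-0.303,-0.967, 1,0,0,-0.75,0.304,-0.303,-0.967, 1,0,0,-0.75,0.304,-0.303,-0.967, 1,0,0,-0.75,0.304,-0.303,-0.967, 1,0,0,-0.75,0.304,-0.303,-0.967, 1,0,0,-0.75,0.304,-0.303,-0.967, 1,0,0,-0.75,0.304,-0.303,-0.967, 1,0,0,-0.75,0.304,-0.303,-0.967, 1,0,0,-0.75,0.304,-0.303,-0.967]'; python3 sq.py .09
```

```text
clock: 9.3
tool_pos: [0.4383, 0.2633, 0.3128]
eef_rot: [-0.588, 0.76, -0.206, 0.183]
contact_force: [0.1, -0.2, 0.4]
opening: 0.997
finger_force: 0.0
-1 turn [ 0.032 -0.03  -0.088]
1 turn [-0.046 -0.048  1.911]
shift [-0.122 -0.741  0.487] target [0.5718 0.2492 0.3102] pos [0.4383 0.2633 0.3128] [-0.7   0.38 -0.34  2.16  1.1   0.73  0.98] [ 0.1 -0.2  0.4] 0.9969940148414171 0.0 9.3
```

```bash
python3 -m pendant '[1,0,0,0,0.032,-0.03,-0.088, 1,-0.122,-0.741,0.487,0.032,-0.03,-0.088, 1,-0.122,-0.741,0.487,0.032,-0.03,-0.088, 1,-0.122,-0.741,0.487,0.032,-0.03,-0.088, 1,-0.122,-0.741,0.487,0.032,-0.03,-0.088, 1,-0.122,-0.741,0.487,0.032,-0.03,-0.088, 1,-0.122,-0.741,0.487,0.032,-0.03,-0.088, 1,-0.122,-0.741,0.487,0.032,-0.03,-0.088]'; python3 sq.py .0
```

```text
clock: 10.1
tool_pos: [0.5712, 0.2492, 0.3121]
eef_rot: [-0.637, 0.71, -0.222, 0.202]
contact_force: [-0.0, -0.3, 0.7]
opening: 0.994
finger_force: 0.0
-1 turn [-0.     0.    -0.004]
1 turn [0.    0.    1.996]
shift [-0.     0.004  0.613] target [0.6231 0.244  0.2365] pos [0.5712 0.2492 0.3121] [-0.52  0.48 -0.28  2.    1.23  0.61  1.26] [-0.  -0.3  0.7] 0.9943455472824814 0.0 10.1
```

```bash
python3 -m pendant '[1,0,0,0.15,0,0,0, 1,0,0,0.3,0,0,0, 1,0,0,0.42,0,0,0, 1,0,0,0.52,0,0,0, 1,0,0,0.57,0,0,0, 1,0,0,0.6,0,0,0, 1,0,0,0.6,0,0,0, 1,0,0,0.6,0,0,0]'; python3 sq.py .0; python3 - <<'E'
from h import *
T=snap('top');S=snap('side')
a=np.hstack([cv2.resize(T['img'][145:225,170:250],(400,400)),cv2.resize(S['img'][130:210,240:320],(400,400))]);cv2.imwrite('pics/s1.png',a[:,:,::-1])
E
```

```text
clock: 10.9
tool_pos: [0.6239, 0.2436, 0.2398]
eef_rot: [-0.636, 0.71, -0.223, 0.203]
contact_force: [-0.8, -0.2, -0.8]
opening: 1.002
finger_force: 0.0
-1 turn [-0.001  0.    -0.006]
1 turn [0.    0.002 1.994]
shift [-0.002  0.017  0.015] target [0.6231 0.244  0.2365] pos [0.6239 0.2436 0.2398] [-0.5   0.63 -0.21  1.97  1.48  0.52  1.06] [-0.8 -0.2 -0.8] 1.002125708036455 0.0 10.9
```

View pics/s1.png

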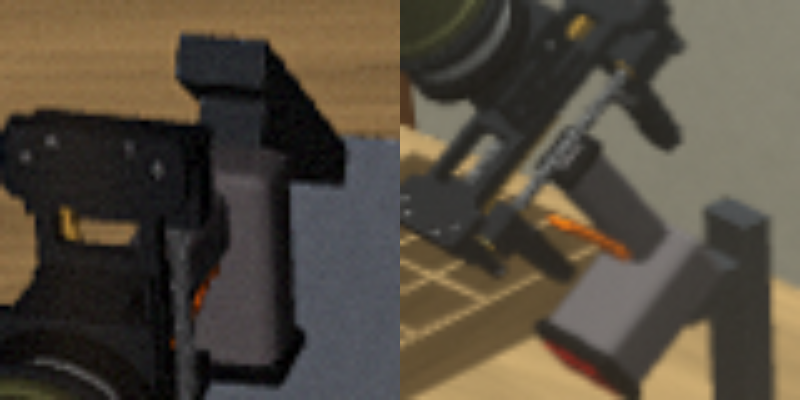

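Fingers straddle the grip and trigger, no contact. Squeeze.

```bash
python3 -m pendant '[1,0,0.017,0.01,0,0,0, 0.7,0,0.017,0.01,0,0,0, 0.3,0,0.017,0.01,0,0,0, 0.3,0,0.017,0.01,0,0,0, 0.3,0,0.017,0.01,0,0,0, 0.3,0,0.017,0.01,0,0,0, 0.3,0,0.017,0.01,0,0,0, 0.3,0,0.017,0.01,0,0,0, 0.3,0,0.017,0.01,0,0,0, 0.3,0,0.017,0.01,0,0,0, 0.3,0,0.017,0.01,0,0,0]' 22; python3 sq.py .0
```

```text
clock: 12.1
tool_pos: [0.6238, 0.2434, 0.237]
eef_rot: [-0.636, 0.71, -0.223, 0.204]
contact_force: [4.4, 0.6, 0.7]
opening: 0.385
finger_force: 23.0
-1 turn [-0.002 -0.    -0.006]
1 turn [-0.     0.003  1.994]
shift [-0.003  0.006  0.   ] target [0.6231 0.244  0.2365] pos [0.6238 0.2434 0.237 ] [-0.5   0.64 -0.21  1.97  1.49  0.52  1.05] [4.4 0.6 0.7] 0.38533727988414684 23.039923146134242 12.1
```

```bash
python3 -m pendant '[0.6,0,0,0,0,0,0, 1,0,0,0,0,0,0, 1,0,0,0,0,0,0, 1,0,0,0,0,0,0, 1,0,0,-0.2,0,0,0, 1,0,0,-0.45,0,0,0, 1,0,0,-0.65,0,0,0, 1,0,0,-0.7,0,0,0]'; python3 - <<'E'
from meas import *
T=snap('top');S=snap('side')
red=lambda R,G,B:(R>G+70)&(R>B+70)
print(rect(T,hull(cm(T,red,(190,240,250,320)),9),.067),rect(S,hull(cm(S,red,(200,215,285,280)),9),.067))
org=lambda R,G,B:(R>G+50)&(G>B+20)&(R>120)
o=cm(S,org,(255,160,300,190)); o0=cm(s,org,(255,160,300,190));print('trigger now/then',[ (m.sum(),np.argwhere(m).mean(0)) for m in(o,o0)])
a=np.hstack([cv2.resize(T['img'][140:320,170:290],(400,600)),cv2.resize(S['img'][130:290,190:300],(400,600))]);cv2.imwrite('pics/s2.png',a[:,:,::-1])
E
python3 go.py .44 .263 .32 84.2
```

```text
clock: 12.9
tool_pos: [0.5629, 0.2507, 0.3262]
eef_rot: [-0.636, 0.71, -0.223, 0.206]
contact_force: [-0.1, -0.3, 1.1]
opening: 1.0
finger_force: 0.0
(array([0.43679126, 0.26036841]), 98.64942932128906, 64.24031829833984, -5.794952392578125) (array([0.43709448, 0.26537207]), 100.7798843383789, 75.44656372070312, -4.6597900390625)
trigger now/then [(np.uint64(27), array([176.18518519, 276.77777778])), (np.uint64(26), array([176.19230769, 276.84615385]))]
shift [ 0.001  0.692 -0.456] turn [-0.305  0.308  0.959] pos [0.5635 0.2496 0.3241] t 13.0 q7 [-0.53  0.45 -0.27  2.    1.2   0.62  1.28] F [ 0.4 -0.3  0. ] op 0.999 0.0
```

View pics/s2.png

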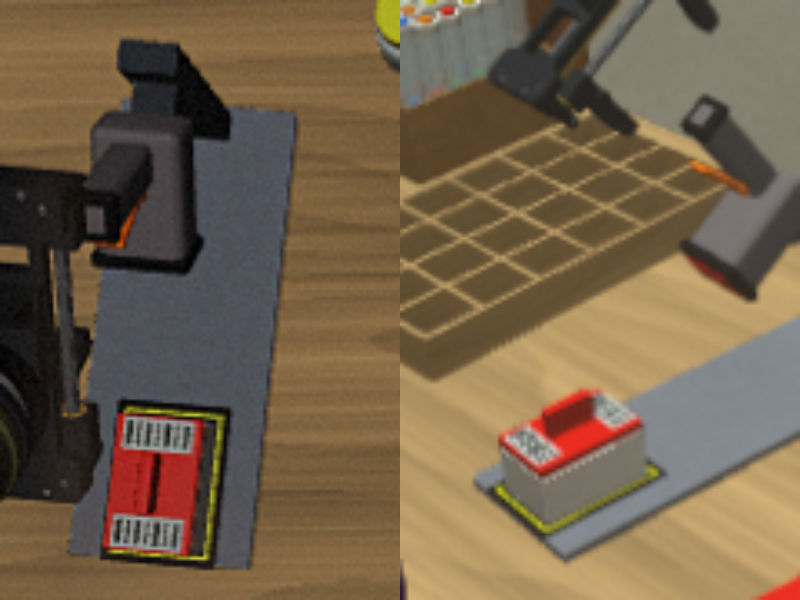

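Carton stands on pad square (yaw -5.8°, ~3 mm off-centre of 6 mm margin), trigger is back at its released pixel position; squeeze gap reached 34 mm. Now return over the carton.

```bash
python3 -m pendant '[1,0,0.3,-0.2,0,0,0, 1,0,0.69,-0.456,0,0,0, 0.5,0,0.69,-0.456,-0.305,0.308,0.959, 0.5,0,0.69,-0.456,-0.305,0.308,0.959, 0.5,0,0.69,-0.456,-0.305,0.308,0.959, 0.5,0,0.69,-0.456,-0.305,0.308,0.959, 0.5,0,0.69,-0.456,-0.305,0.308,0.959, 0.5,0,0.69,-0.456,-0.305,0.308,0.959, 0.5,0,0.69,-0.456,-0.305,0.308,0.959, 0.5,0,0.69,-0.456,-0.305,0.308,0.959, 0.5,0,0.69,-0.456,-0.305,0.308,0.959, 0.5,0,0.69,-0.456,-0.305,0.308,0.959]'; python3 go.py .4375 .263 .17 84.2
```

```text
clock: 14.2
tool_pos: [0.4409, 0.2619, 0.3175]
eef_rot: [-0.016, 0.999, -0.024, 0.018]
contact_force: [-0.1, 0.8, -0.4]
opening: 0.504
finger_force: 0.0
shift [0.057 0.056 0.98 ] turn [-0.03   0.025  0.085] pos [0.4409 0.2619 0.3175] t 14.2 q7 [-0.48  0.45 -0.27  1.8   0.22  0.93  0.73] F [-0.1  0.8 -0.4] op 0.504 0.0
```

```bash
python3 -m pendant '[0.4,0,0,0,-0.03,0.025,0.085, 0.4,0.02,0.01,0.5,-0.03,0.025,0.085, 0.4,0.057,0.056,0.98,-0.03,0.025,0.085, 0.4,0.057,0.056,0.98,-0.03,0.025,0.085, 0.4,0.057,0.056,0.98,-0.03,0.025,0.085, 0.4,0.057,0.056,0.98,-0.03,0.025,0.085, 0.4,0.057,0.056,0.98,-0.03,0.025,0.085, 0.4,0.057,0.056,0.98,-0.03,0.025,0.085]'; python3 go.py .438 .263 .070 84.2
```

```text
clock: 15.0
tool_pos: [0.4383, 0.2648, 0.1736]
eef_rot: [0.047, 0.999, 0.002, 0.003]
contact_force: [0.1, -0.3, -0.1]
opening: 0.401
finger_force: 0.0
shift [ 0.005 -0.015  0.691] turn [0.003 0.004 0.004] pos [0.4383 0.2648 0.1736] t 15.0 q7 [-0.5   0.64 -0.21  1.98  0.24  0.54  0.6 ] F [ 0.1 -0.3 -0.1] op 0.401 0.0
```

```bash
python3 -m pendant '[0.4,0.005,-0.015,0.4,0.003,0.004,0.004, 0.4,0.005,-0.015,0.66,0.003,0.004,0.004, 0.4,0.005,-0.015,0.69,0.003,0.004,0.004, 0.4,0.005,-0.015,0.69,0.003,0.004,0.004, 0.4,0.005,-0.015,0.69,0.003,0.004,0.004, 0,0.005,-0.015,0.69,0.003,0.004,0.004, 0,0.005,-0.015,0.69,0.003,0.004,0.004, 0,0.005,-0.015,0.69,0.003,0.004,0.004, 0,0.005,-0.015,0.69,0.003,0.004,0.004, 0,0.005,-0.015,0.69,0.003,0.004,0.004, 0,0.005,-0.015,0.69,0.003,0.004,0.004]' 30; python3 go.py .438 .263 .19 84.2
```

```text
clock: 16.1
tool_pos: [0.4358, 0.262, 0.0678]
eef_rot: [0.05, 0.999, -0.002, -0.002]
contact_force: [-0.1, 1.3, 0.3]
opening: 0.106
finger_force: 29.9
shift [-0.01   0.006 -0.814] turn [-0.002 -0.003  0.001] pos [0.4358 0.262  0.0678] t 16.1 q7 [-0.56  0.83 -0.12  2.04  0.31  0.3   0.54] F [-0.1  1.3  0.3] op 0.106 29.936060348991305
```

```bash
python3 -m pendant '[0,0,0,-0.3,0,0,0, 0,0,0,-0.6,0,0,0, 0,0,-0.1,-0.82,0,0,0, 0,-0.33,-0.75,-0.82,0,0,0, 0,-0.33,-0.75,-0.82,0,0,0, 0,-0.33,-0.75,-0.82,0,0,0]'>/dev/null
python3 -m pendant '[0,-0.33,-0.75,0,0,0,0, 0,-0.33,-0.75,0,0,0,0, 0,-0.33,-0.75,0,0,0,0]'>/dev/null
python3 -m pendant '[0,-0.33,-0.75,0,0,0,0, 0,-0.33,-0.75,0,0,0,0, 0,-0.33,-0.75,0,0,0,0]'>/dev/null
python3 -m pendant '[0,-0.33,-0.75,0,0,0,-0.137, 0,-0.33,-0.75,0,0,0,-0.137, 0,-0.33,-0.75,0,0,0,-0.137, 0,-0.33,-0.75,0,0,0,-0.137, 0,-0.33,-0.75,0,0,0,-0.137, 0,-0.33,-0.75,0,0,0,-0.137, 0,-0.33,-0.75,0,0,0,-0.137]'; python3 go.py .5875 -.208 .15 96.5
```

```text
clock: 18.0
tool_pos: [0.5884, -0.203, 0.1915]
eef_rot: [-0.059, 0.998, -0.001, -0.003]
contact_force: [-0.2, -0.1, -2.6]
opening: 0.111
finger_force: 30.0
shift [ 0.008 -0.032  0.277] turn [-0.001 -0.003  0.003] pos [ 0.5884 -0.203   0.1915] t 18.0 q7 [ 0.47  0.76 -0.39  1.61  0.37  0.85  1.62] F [-0.2 -0.1 -2.6] op 0.111 29.960215010214597
```

```bash
python3 -m pendant '[0,0.008,-0.028,0.25,0,-0.003,0.003, 0,0.008,-0.028,0.5,0,-0.003,0.003, 0,0.008,-0.028,0.65,0,-0.003,0.003, 0,0.008,-0.028,0.7,0,-0.003,0.003, 0,0.008,-0.028,0.7,0,-0.003,0.003, 0,0.008,-0.028,0.7,0,-0.003,0.003]'; python3 go.py .5875 -.207 .076 96.5
```

```text
clock: 18.6
tool_pos: [0.5885, -0.2094, 0.0878]
eef_rot: [-0.055, 0.998, -0.001, 0.001]
contact_force: [0.4, 0.2, -1.0]
opening: 0.11
finger_force: 30.0
shift [0.005 0.017 0.079] turn [-0.002  0.001 -0.002] pos [ 0.5885 -0.2094  0.0878] t 18.6 q7 [ 0.45  0.9  -0.33  1.68  0.44  0.64  1.56] F [ 0.4  0.2 -1. ] op 0.11 29.96017734054476
```

```bash
python3 -m pendant '[0,0.004,0.012,0.03,0,0,0, 0,0.004,0.012,0.055,0,0,0, 0,0.004,0.012,0.068,0,0,0, 0,0.004,0.012,0.076,0,0,0, 0,0.004,0.012,0.082,0,0,0, 0,0.004,0.012,0.086,0,0,0, 0,0.004,0.012,0.086,0,0,0]'; python3 go.py .5875 -.207 .076 96.5
```

```text
clock: 19.3
tool_pos: [0.5867, -0.208, 0.0759]
eef_rot: [-0.055, 0.998, -0.001, 0.0]
contact_force: [-4.3, 1.6, 13.7]
opening: 0.111
finger_force: 30.0
shift [-0.006  0.006 -0.001] turn [-0.002  0.    -0.002] pos [ 0.5867 -0.208   0.0759] t 19.3 q7 [ 0.44  0.91 -0.32  1.69  0.45  0.61  1.55] F [-4.3  1.6 13.7] op 0.111 29.96873498428613
```

```bash
python3 -m pendant '[0.2,0,0,0,0,0,0, 0.3,0,0,0,0,0,0, 0.3,0,0,0,0,0,0, 0.3,0,0,-0.15,0,0,0, 0.3,0,0,-0.4,0,0,0, 0.3,0.2,0.2,-0.55,0,0,0, 0.4,0.42,0.65,-0.55,0,0,0, 0.4,0.42,0.65,-0.55,0,0,0, 0.4,0.42,0.65,-0.55,0,0,0]'>/dev/null
python3 -m pendant '[0.4,0.42,0.65,0,0,0,0.16, 0.4,0.42,0.65,0,0,0,0.16, 0.4,0.42,0.65,0,0,0,0.16, 0.4,0.42,0.65,0,0,0,0.16, 0.4,0.42,0.65,0,0,0,0.16, 0.4,0.42,0.65,0,0,0,0.16, 0.4,0.42,0.65,0,0,0,0.16]'; python3 - <<'E'
from meas import *
T=snap('top');S=snap('side')
red=lambda R,G,B:(R>G+70)&(R>B+70)
print(rect(T,hull(cm(T,red,(370,190,450,250)),9),.075))
for roi in((370,190,450,250),): print(rect(S,hull(cm(S,red,(365,255,420,305)),9),.075))
wh=lambda R,G,B:(R>140)&(abs(R-B)<18)&(abs(R-G)<15)
for roi in((415,190,465,227),(430,220,470,270)): print('laid',rect(T,hull(cm(T,wh,roi),3),.075))
blue=lambda R,G,B:B>R+12
print('slotB',rect(T,hull(cm(T,blue,(390,240,440,276)),3),.02))
a=np.hstack([cv2.resize(T['img'][180:285,370:480],(400,400)),cv2.resize(S['img'][240:360,350:470],(400,400))]);cv2.imwrite('pics/f1.png',a[:,:,::-1])
E
python3 go.py .441 -.0265 .058 81.8
```

```text
clock: 20.9
tool_pos: [0.441, -0.0293, 0.1556]
eef_rot: [0.072, 0.997, -0.001, 0.001]
contact_force: [-0.6, -0.7, 0.4]
opening: 0.399
finger_force: 0.0
(array([ 0.58661664, -0.20960611]), 98.92231750488281, 64.52430725097656, 6.449675559997559)
(array([ 0.58887793, -0.20880179]), 104.72672271728516, 65.21720123291016, 4.868673324584961)
laid (array([ 0.61627734, -0.2933403 ]), 98.07496643066406, 62.236942291259766, -83.61250114440918)
laid (array([ 0.53108057, -0.32125836]), 97.8432388305664, 61.990047454833984, 6.580482482910156)
slotB (array([ 0.50358072, -0.236177  ]), 97.11018371582031, 59.86684036254883, -83.58747243881226)
shift [-0.001  0.018  0.651] turn [-0.001  0.001  0.   ] pos [ 0.4405 -0.0289  0.1556] t 21.0 q7 [ 0.09  0.62 -0.21  2.18  0.34  0.37  1.03] F [-0.4  0.2 -0.1] op 0.393 0.0
```

View pics/f1.png

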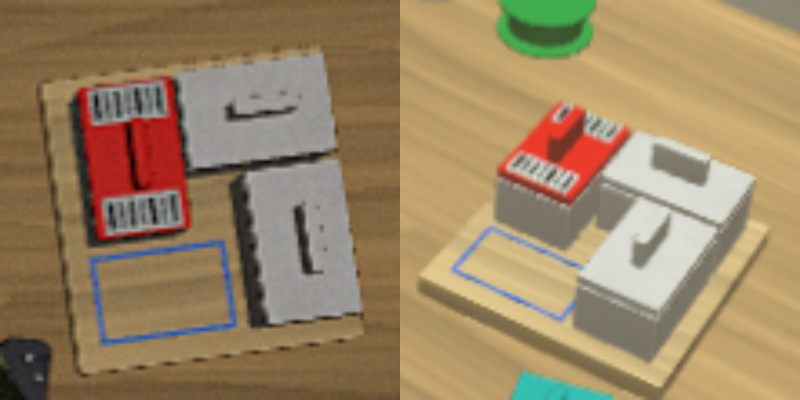

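Scan carton lies square in slot A (about 2 mm off ideal, yaw 6.45 vs 6.5), laid cartons undisturbed. Grasp the plain carton.

```bash
python3 -m pendant '[0.4,-0.008,0.026,0.35,0,0,0, 0.4,-0.008,0.026,0.62,0,0,0, 0.4,-0.008,0.026,0.65,0,0,0, 0.4,-0.008,0.026,0.65,0,0,0, 0.4,-0.008,0.026,0.65,0,0,0, 0,-0.008,0.026,0.65,0,0,0, 0,-0.008,0.026,0.65,0,0,0, 0,-0.008,0.026,0.65,0,0,0, 0,-0.008,0.026,0.65,0,0,0, 0,-0.008,0.026,0.65,0,0,0, 0,-0.008,0.026,0.65,0,0,0]' 30; python3 go.py .503 -.235 .2 6.4 -1
```

```text
clock: 22.1
tool_pos: [0.4417, -0.0245, 0.0583]
eef_rot: [0.071, 0.998, -0.001, 0.0]
contact_force: [-0.6, -0.3, 2.7]
opening: 0.11
finger_force: 30.0
shift [-0.603 -1.334 -0.941] turn [-1.000e-03 -1.000e-03 -1.161e+00] pos [ 0.4417 -0.0245  0.0583] t 22.1 q7 [-0.02  0.83 -0.04  2.24  0.43  0.08  0.95] F [-0.6 -0.3  2.7] op 0.11 29.990367041900754
```

```bash
python3 -m pendant '[0,0,0,-0.3,0,0,0, 0,0,0,-0.6,0,0,0, 0,-0.1,0,-0.9,0,0,-0.95, 0,-0.3,-0.3,-0.9,0,0,-0.95, 0,-0.3,-0.65,-0.9,0,0,-0.95, 0,-0.3,-0.65,-0.9,0,0,-0.95, 0,-0.3,-0.65,-0.9,0,0,-0.95, 0,-0.3,-0.65,-0.9,0,0,-0.95, 0,-0.3,-0.65,-0.9,0,0,-0.95, 0,-0.3,-0.65,-0.9,0,0,-0.95, 0,-0.3,-0.65,-0.9,0,0,-0.95, 0,-0.3,-0.65,-0.9,0,0,-0.95]'; python3 go.py .503 -.235 .2 6.4 -1
```

```text
clock: 23.3
tool_pos: [0.4716, -0.1273, 0.193]
eef_rot: [-0.628, 0.779, -0.001, -0.001]
contact_force: [-0.4, -0.6, -2.5]
opening: 0.114
finger_force: 30.0
shift [ 0.657 -0.357 -0.045] turn [ 0.001 -0.002 -0.207] pos [ 0.4716 -0.1273  0.193 ] t 23.3 q7 [ 0.64  0.68 -0.77  2.    0.7   0.75  2.36] F [-0.4 -0.6 -2.5] op 0.114 29.989406154491007
```

q7 grows on this side toward its limit, so I turn back the other way (half-turn equivalent).

```bash
python3 -m pendant '[0,0,0,0,0,0,0.9, 0,0,0,0,0,0,0.9, 0,0,0,0,0,0,0.9, 0,0,0,0,0,0,0.9, 0,0,0,0,0,0,0.9, 0,0,0,0,0,0,0.9, 0,0,0,0,0,0,0.9, 0,0,0,0,0,0,0.9, 0,0,0,0,0,0,0.9, 0,0,0,0,0,0,0.9, 0,0,0,0,0,0,0.9]'>/dev/null; python3 -m pendant '[0,0,0,0,0,0,0.89, 0,0,0,0,0,0,0.89, 0,0,0,0,0,0,0.89, 0,0,0,0,0,0,0.89, 0,0,0,0,0,0,0.89, 0,0,0,0,0,0,0.89, 0,0,0,0,0,0,0.89, 0,0,0,0,0,0,0.89, 0,0,0,0,0,0,0.89, 0,0,0,0,0,0,0.89, 0,0,0,0,0,0,0.89]'; python3 go.py .503 -.235 .15 6.4
```

```text
clock: 25.5
tool_pos: [0.472, -0.1268, 0.1931]
eef_rot: [0.666, 0.746, -0.001, 0.0]
contact_force: [-0.8, 0.2, -2.9]
opening: 0.111
finger_force: 30.0
shift [-0.739  0.125  0.289] turn [-0.001  0.001  0.   ] pos [ 0.472  -0.1268  0.1931] t 25.5 q7 [ 0.14  0.59  0.05  2.02 -0.05  0.53  0.33] F [-0.8  0.2 -2.9] op 0.111 29.990699007175863
```

```bash
python3 -m pendant '[0,-0.3,0.05,0,0,0,0, 0,-0.6,0.1,0,0,0,0, 0,-0.739,0.125,0,0,0,0, 0,-0.739,0.125,0,0,0,0, 0,-0.739,0.125,0.3,0,0,0, 0,-0.739,0.125,0.55,0,0,0, 0,-0.739,0.125,0.65,0,0,0, 0,-0.739,0.125,0.67,0,0,0, 0,-0.739,0.125,0.67,0,0,0, 0,-0.739,0.125,0.67,0,0,0]'; python3 go.py .503 -.235 .0775 6.4
```

```text
clock: 26.5
tool_pos: [0.504, -0.2353, 0.0942]
eef_rot: [0.667, 0.745, -0.0, 0.002]
contact_force: [0.4, -0.4, -1.1]
opening: 0.114
finger_force: 30.0
shift [ 0.003 -0.007  0.111] turn [ 0.001  0.002 -0.   ] pos [ 0.504  -0.2353  0.0942] t 26.5 q7 [ 0.34  0.81  0.02  1.9  -0.02  0.43  0.49] F [ 0.4 -0.4 -1.1] op 0.114 29.99012182932347
```

```bash
python3 -m pendant '[0,0,-0.005,0.04,0,0,0, 0,0,-0.005,0.08,0,0,0, 0,0,-0.005,0.098,0,0,0, 0,0,-0.005,0.106,0,0,0, 0,0,-0.005,0.111,0,0,0, 0,0,-0.005,0.114,0,0,0, 0,0,-0.005,0.114,0,0,0]'; python3 go.py .503 -.235 .0775 6.4
```

```text
clock: 27.2
tool_pos: [0.5025, -0.2355, 0.0783]
eef_rot: [0.667, 0.745, -0.001, 0.001]
contact_force: [-4.2, 2.5, 20.2]
opening: 0.112
finger_force: 30.0
shift [0.003 0.004 0.006] turn [ 0.     0.002 -0.001] pos [ 0.5025 -0.2355  0.0783] t 27.2 q7 [ 0.35  0.84  0.01  1.91 -0.02  0.39  0.49] F [-4.2  2.5 20.2] op 0.112 30.004412583075464
```

```bash
python3 -m pendant '[0.2,0,0,0,0,0,0, 0.3,0,0,0,0,0,0, 0.3,0,0,0,0,0,0, 0.3,0,0,-0.15,0,0,0, 0.3,0,0,-0.4,0,0,0, 0.3,0.2,0,-0.7,0,0,0, 0.4,0.95,0,-0.8,0,0,0, 0.4,0.95,0,-0.8,0,0,0, 0.4,0.95,0,-0.8,0,0,0, 0.4,0.95,0,-0.8,0,0,0]'>/dev/null
python3 -m pendant '[0.4,0.95,0,0,0,0,0, 0.4,0.95,0,0,0,0,0, 0.4,0.95,0,0,0,0,0, 0.4,0.95,0,0,0,0,0, 0.4,0.95,0,0,0,0,0]'; python3 - <<'E'
from meas import *
T=snap('top');S=snap('side')
red=lambda R,G,B:(R>G+70)&(R>B+70)
m=cm(T,red,(370,190,450,285))
n,l,stt,c=cv2.connectedComponentsWithStats(cv2.morphologyEx(m,cv2.MORPH_CLOSE,np.ones((3,3))))
for roi in((370,190,430,240),(380,243,445,285)): print(rect(T,hull(cm(T,red,roi),5),.075))
wh=lambda R,G,B:(R>140)&(abs(R-B)<18)&(abs(R-G)<15)
for roi in((422,190,465,227),(436,220,470,270)): print('laid',rect(T,hull(cm(T,wh,roi),3),.075))
print('spool',rect(T,hull(mask(T,45,75,120,60,(310,120,370,175)),3),.038),'cap',rect(T,hull(mask(T,22,35,120,60,(275,125,310,160)),3),.085))
a=np.hstack([cv2.resize(T['img'][180:285,370:480],(400,400)),cv2.resize(S['img'][190:360,340:470],(400,523))[:400]]);cv2.imwrite('pics/f2.png',a[:,:,::-1])
E
```

```text
clock: 28.7
tool_pos: [0.4715, 0.0474, 0.1951]
eef_rot: [0.667, 0.745, -0.001, 0.001]
contact_force: [-0.1, -1.1, 0.3]
opening: 0.4
finger_force: 0.0
(array([ 0.58706317, -0.20960957]), 98.03426361083984, 64.62434387207031, 6.454415321350098)
(array([ 0.50079941, -0.23804465]), 100.42668151855469, 63.37184143066406, -83.8443455696106)
laid (array([ 0.61627734, -0.2933403 ]), 98.07496643066406, 62.236942291259766, -83.61250114440918)
laid (array([ 0.53109576, -0.32122955]), 97.92359161376953, 62.03932189941406, 6.658163070678711)
spool (array([ 0.7880141 , -0.05148855]), 95.31425476074219, 85.32975006103516, -0.924713134765625) cap (array([0.78370862, 0.07027351]), 49.729312896728516, 48.38927459716797, 89.19182586669922)
```

View pics/f2.png

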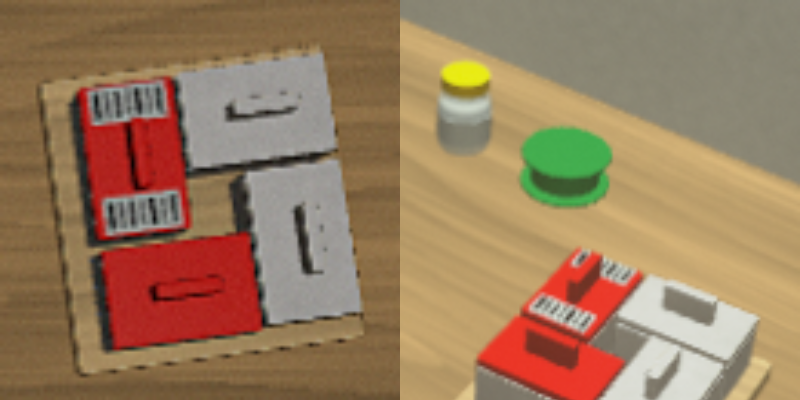

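Both red-lidded cartons lie flat and square in their places, about 3 mm off centre at most. The laid cartons, spool and jar have not moved. Handing in.

```bash
python3 -c "
from plant import r
print(r.finish_job())"
```

```text
the job is handed in; nothing more can be done
None
```

The job is handed in at about 29 s, with no verdict shown: the scan carton was stood on the pad, the trigger squeezed and sprung back, then both red-lidded cartons laid square in the empty places, about 3 mm off centre at most, and the laid cartons, spool and jar did not move.

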